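Unpack a wire spindle: coil off, peel the separator tray, hold it up

ROBOT

A 6-joint arm with a two-finger parallel gripper is mounted at the origin on the work surface. World frame = base frame: x ahead of the robot, y to its left, z up, the work surface at z = 0. Lengths are in m, angles in rad, forces in N, time in s.
With the tool pointing down it reaches from about 0.325 to 0.85 m from the base axis. Payload 4.4 kg.
Tool frame: the origin (TCP) lies on the centre line of the jaws, within the pads' length; the fingertips stand 14 mm ahead of it and the grasp point (between the pads) lies 5 mm behind it (ctrl.finger_overhang is the z of the fingertips in the tool frame, in m); z points along the fingers, y is the direction in which the jaws open and shut (so a half turn about z gives the same grasp; the last joint's range is limited). The gripper opens to 94 mm and grips with 3 to 60 N. Pads are 16 mm wide; open, the fingers measure 119 mm over their backs; the gripper's body (75 mm by 177 mm) begins 78 mm behind the grasp point.
Start: joints at [1.083, 0.207, 1.542, -0, 1.393, -0.15], TCP at [0.19, 0.543, 0.219] pointing down, gripper open.
Joint ranges: [-2.73, 2.73], [-0.86, 2.22], [0.23, 2.46], [-1.11, 4.25], [0.08, 2.63], [-2.82, 2.82]. Speed limits (rad/s): [2.79, 2.79, 3.14, 3.14, 3.14, 3.14].

INTERFACE

Orientations are given as a unit quaternion [x, y, z, w].
In Python, from rig import ctrl, vision, hand_in gives the robot as it stands.
- The arm moves only by the shell command python3 -m pendant 'ROWS' [FORCE]. ROWS is JSON, one flat list of numbers, 7 for each row, row after row: the shift along the tool's x, y, z in m, then the turn, a rotation vector about the tool's x, y, z in degrees, then the finger opening in m, from 0 to 0.094. A call has 1 to 20 rows; each row is the pose to reach, as a shift and turn from the pose commanded when the call began, along the tool's axes at that moment; what a row does not reach only later rows make up. A row lasts 1/8 s, in which the tool goes at most 62.5 mm and 10.7 degrees, less where a joint would pass 70% of its speed; a pose out of reach is approached as far as the arm can. A call with a gripper value outside its range is refused whole. The fingers move at their own pace and stop on an object; FORCE is the grip in N (left out, the last holds). Time passes only in rows, so rows that repeat a pose let the fingers close. It gives the time, the measured TCP pose, the force and the opening at its end, in the units of the state.
- ctrl.get_state(): the state, without advancing time (a new reading comes with each control period).
- vision.read_camera(name): name is "scene" or "top" or "wrist"; returns the picture (400x640x3 uint8, blue, green, red); there is no depth.
- vision.camera_params(name): a dict with "mtx" (3x3 intrinsics, pixels), "position" and "orientation" of the camera in the world; the wrist camera has in their place "mount" (4x4, takes a point from camera to tool coordinates, whose origin is the TCP and whose axes are the flange's). Camera axes: x right, y up, looking along -z (the intrinsics and any distortion apply to the point x, -y, -z); pixel columns grow to the right and rows downward; lengths in m; the calibration is good to about 2 mm. A picture is of the moment at which its call begins: read the wrist's pose just before it. camera_params takes no time and is no camera call.
- hand_in(): hands the job in, once; it reports no verdict.
The state is a dict: "clock": time; "q": joint angles; "qd": joint speeds; "joint_torque": joint torques, N m; "tcp_pos": TCP position; "tool_rot": TCP orientation; "force": force on the tool from outside, world axes, zero at the start; "wrist_torque": the same for the moment, N m; "finger_gap": opening from 0.0 (shut) to 1.0 (fully open).
Only numpy, scipy, OpenCV 4.12 (cv2) and the standard library are available. Lean on these libraries where they do the work, as an engineer would, in place of code of your own. Each camera call takes 0.05 s, during which the arm holds its last target.

TASK

Slide the wire coil up off the spindle and set it down flat, wholly on the round green-topped mat. Then peel the blue tray off the sticky nested stack: take it by its upright corner ear and raise that corner first while the opposite corner is still down, leaving the grey trays where they are. Finish while still holding the blue tray level, centred over the yellow-edged plate and at least 15 cm above the worktop; do not let go, and do not disturb the sprocket, wood block or oil can.

Things in the scene. Friction and masses are not known exactly. Their poses are not given: they have to be found in the camera images.
- stand: Fixed spindle stand: dark steel base 170 x 150 x 10 mm with a bright upright post (12 mm diameter, top 118 mm above the worktop) in its middle, and two grey trays fixed on the base. Origin: on the worktop, on the post's axis. z is up.
- coil_centre (a point): Centre, half-way up, of a copper wire coil: outer diameter 62 mm, height 52 mm, bore 22 mm, 0.25 to 0.46 kg, black core. It starts upright round the post, standing on the floor of the blue tray, with the post's top 24 mm above the coil's top. z is its axis.
- tray_centre (a point): Point amid the blue formed tray (0.1 kg) on top of the stack, on the post's axis at the start. The tray is 132 x 116 mm over its flange along its own x and y; z is up when level. Its feet end 15 mm below this point, flange top 9.5 mm above it. A 40 mm square hole in its floor goes round the post. Side play in the stack 1 to 2 mm.
- ear (a point): Middle of the blue tray's upright grip ear: a fin 10 mm thick, 26 mm long, its top 12 mm above this point, the flange 19.5 mm below it. It stands outside the tray's -x, -y corner, 79 mm in x, 69 mm in y from tray_centre and 29 mm above it, axes as the tray; its length lies along the line from tray_centre to here. Grip it across its thickness. 78 mm above the worktop at the start.
- near_corner (a point): Flange corner of the blue tray beside its ear; 57.5 mm above the worktop when seated in the stack. Axes as the tray.
- far_corner (a point): Flange corner of the blue tray diagonally opposite the ear; 57.5 mm above the worktop when seated. Axes as the tray.
- under_centre (a point): Same point of the loose grey tray right under the blue one, 8 mm lower; same shape turned half round, its own ear at the opposite corner. It has to stay. Four black rubber nubs on it (at x = +-66, y = +-36 mm) grip the blue tray's flange edges: each drags with 2 to 4 N until the flange there is 6 mm up, so raising the ear takes 3 to 6 N. The stand grips this grey tray more than twice as hard.
- coil_mat: Fixed round black rubber mat with green top disc, 130 mm diameter, 4 mm thick. Origin: centre of its underside on the worktop.
- plate: Fixed flat yellow-edged grey plate, 170 x 150 x 4 mm. Origin: centre of its underside on the worktop.
- sprocket: Bystander: dark steel sprocket lying flat, 77 mm diameter, 24 mm high with its hub. Origin: centre of its underside.
- wood_block: Bystander: wooden block 60 x 60 x 50 mm. Origin: centre of its underside.
- oil_can: Bystander: can 52 mm in diameter, 100 mm tall. Origin: centre of its underside.
There are look-alikes about, which are no part of the job. Of the things like the part that bears tray_centre, leave any that is white; of the rest the larger one is meant.

How it is judged:
By the outcome, as a careful person would: the job done as asked, in the order asked, and still so for the second after the job is handed in, while the arm keeps its last pose, push and grip.
It also fails if it takes over 59 s, if anything falls off the work surface, if the arm or the gripper's body presses on something with over 40 N, if the wrist force passes 120 N, or if a joint passes its speed limit or range.

## Working session

There is one attempt and no reset: what is moved stays moved. The work goes in short steps, Python scripts to look and compute and a shell command to move; the robot and the scene stay as the last step left them, time stands still between calls to the robot, and variables do not carry over. Pictures are saved under pics/ and viewed, and the job is handed in when it is done.

```bash
mkdir -p pics; ls
python3 - <<'E'
from rig import ctrl, vision
import cv2
for n in ["scene","top","wrist"]:
    im=vision.read_camera(n); cv2.imwrite(f"pics/{n}0.png",im)
    p=vision.camera_params(n); print(n,p)
print(ctrl.get_state(), ctrl.finger_overhang)
E
```

```text
pics
scene {'mtx': array([[489.80924933,   0.        , 317.14245164],
       [  0.        , 489.80924933, 196.96614365],
       [  0.        ,   0.        ,   1.        ]]), 'position': array([ 1.25518317, -0.17819058,  0.96997325]), 'orientation': array([0.25199152, 0.18799655, 0.54615901, 0.77644569])}
top {'mtx': array([[446.25510823,   0.        , 318.44395745],
       [  0.        , 446.25510823, 191.68807378],
       [  0.        ,   0.        ,   1.        ]]), 'position': array([0.45551977, 0.04588304, 1.24491094]), 'orientation': array([ 0.0541774 , -0.05441816, -0.69570109,  0.71421528])}
wrist {'mtx': array([[296.43058355,   0.        , 320.31102399],
       [  0.        , 296.43058355, 195.86373187],
       [  0.        ,   0.        ,   1.        ]]), 'mount': array([[-1.14626756e-04,  9.68218900e-01,  2.50104276e-01,
         7.36103587e-02],
       [ 9.99999794e-01,  2.68919603e-04, -5.82742173e-04,
         5.91366492e-04],
       [-6.31479929e-04,  2.50104158e-01, -9.68218731e-01,
        -1.65511769e-01],
       [ 0.00000000e+00,  0.00000000e+00,  0.00000000e+00,
         1.00000000e+00]])}
{'clock': 0.15, 'q': array([ 1.08348403e+00,  2.07259699e-01,  1.54259305e+00,  3.04380217e-05,
        1.39355697e+00, -1.50499340e-01]), 'qd': array([ 0.00109728, -0.00035279, -0.00384037, -0.00108845,  0.00040321,
        0.00030638]), 'joint_torque': array([-8.79038112e-06, -3.71309960e+01, -2.81814319e+01,  7.00322818e-02,
        3.26568657e-02, -1.00355098e-04]), 'tcp_pos': array([0.18974008, 0.54214979, 0.21855297]), 'tool_rot': array([ 1.67614174e-01,  9.85852252e-01, -8.58025904e-04, -2.99072595e-04]), 'force': array([-0.01736535,  0.13524206, -0.2194287 ]), 'wrist_torque': array([ 0.00641519, -0.05354119,  0.00022083]), 'finger_gap': 1.006053810619371} 0.014
```

View pics/scene0.png

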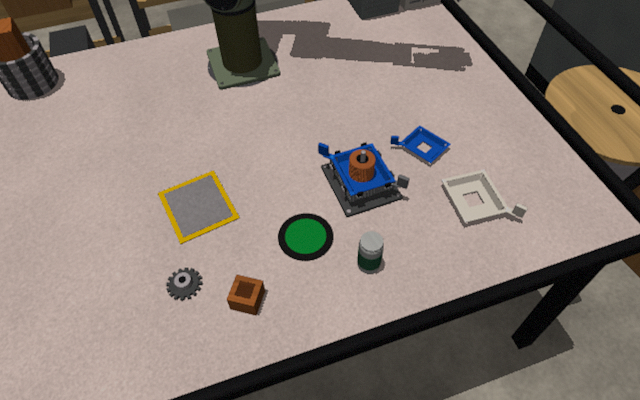

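View pics/top0.png

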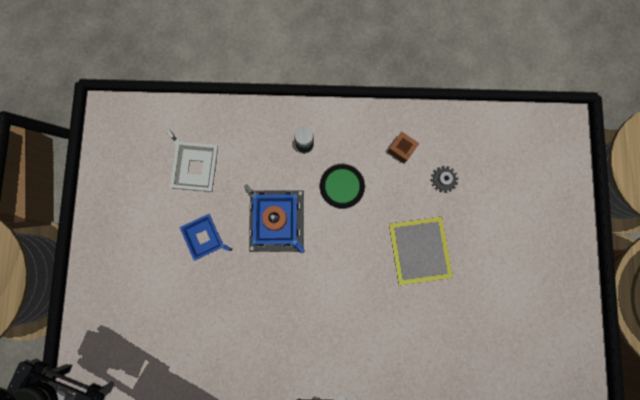

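View pics/wrist0.png

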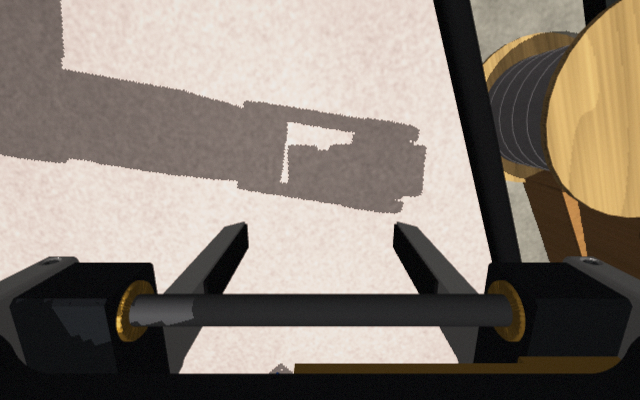

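The scene and top views show the coil on the large blue tray at top (274,218), with its ear at the lower right (300,249). The mat is at (342,186) and the plate at (421,250). A smaller blue tray and a white tray are the look-alikes. Next I'll measure these positions.

```bash
cat > h.py <<'E'
import numpy as np, cv2
from rig import ctrl, vision
from scipy.spatial.transform import Rotation as R
def cam(n,st=None):
    p=vision.camera_params(n); K=p['mtx']
    if n!='wrist': return K,R.from_quat(p['orientation']).as_matrix(),np.array(p['position'])
    st=st or ctrl.get_state(); M=p['mount']; Rt=R.from_quat(st['tool_rot']).as_matrix()
    return K,Rt@M[:3,:3],Rt@M[:3,3]+st['tcp_pos']
def ray(c,uv):
    K,Rm,p=c; d=np.array([(uv[0]-K[0,2])/K[0,0],-(uv[1]-K[1,2])/K[1,1],-1]); return p,Rm@d
def onz(c,uv,z):
    p,d=ray(c,uv); return p+d*(z-p[2])/d[2]
def proj(c,X):
    K,Rm,p=c; v=Rm.T@(np.asarray(X)-p); return np.array([K[0,2]+K[0,0]*v[0]/-v[2],K[1,2]+K[1,1]*(-v[1])/-v[2]])
def tri(c1,u1,c2,u2):
    A=np.zeros((3,3));b=np.zeros(3)
    for c,u in((c1,u1),(c2,u2)):
        p,d=ray(c,u);d=d/np.linalg.norm(d);P=np.eye(3)-np.outer(d,d);A+=P;b+=P@p
    return np.linalg.solve(A,b)
def blobs(im,lo,hi,amin=30):
    m=cv2.inRange(cv2.cvtColor(im,cv2.COLOR_BGR2HSV),lo,hi)
    cs,_=cv2.findContours(m,cv2.RETR_EXTERNAL,cv2.CHAIN_APPROX_NONE)
    return m,sorted([c for c in cs if cv2.contourArea(c)>amin],key=cv2.contourArea,reverse=True)
E
python3 - <<'E'
from h import *
np.set_printoptions(precision=4,suppress=True)
for n in("top","scene"):
    im=cv2.imread(f"pics/{n}0.png"); c=cam(n)
    print(n,R.from_matrix(c[1]).as_matrix()[:,:2].T)
    for nm,lo,hi in(("green",(45,100,60),(80,255,255)),("yellow",(22,120,80),(34,255,255)),("blue",(105,150,50),(125,255,255)),("orange",(5,130,60),(18,255,255))):
        m,cs=blobs(im,lo,hi)
        for k in cs[:4]:
            r=cv2.minAreaRect(k); print(nm,cv2.contourArea(k),r,onz(c,r[0],0.004))
            if nm!="green" and nm!="orange": print([onz(c,q,.0575 if nm=="blue" else .004)[:2].round(4).tolist() for q in cv2.boxPoints(r)])
for n,(x,y,w,h) in(("top",(220,170,140,100)),("scene",(270,120,170,130))):
    im=cv2.imread(f"pics/{n}0.png"); cv2.imwrite(f"pics/{n}0c.png",cv2.resize(im[y:y+h,x:x+w],None,fx=4.5,fy=4.5,interpolation=cv2.INTER_CUBIC))
E
```

```text
top [[ 0.0261 -0.9997  0.0024]
 [ 0.9879  0.0261  0.1531]]
green 892.5 ((342.0, 185.5), (33.0, 34.0), 90.0) [ 0.6672 -0.018   0.004 ]
yellow 3101.0 ((420.3927917480469, 250.3136444091797), (61.3802490234375, 53.47615051269531), 81.11934661865234) [ 0.4916 -0.2375  0.004 ]
[[0.5617, -0.1514], [0.5886, -0.2989], [0.4227, -0.3221], [0.3968, -0.1775]]
blue 2075.0 ((277.5, 222.5), (57.0, 51.0), 90.0) [0.558  0.1596 0.004 ]
[[0.6285, 0.2264], [0.6321, 0.0893], [0.4801, 0.0845], [0.4766, 0.2189]]
blue 1050.0 ((204.86209106445312, 237.8448486328125), (40.311073303222656, 37.42233657836914), 66.80140686035156) [0.5102 0.3589 0.004 ]
[[0.5356, 0.4141], [0.5774, 0.3251], [0.4803, 0.2772], [0.4396, 0.3653]]
orange 376.0 ((274.0000305175781, 218.00003051757812), (22.62741470336914, 21.21320343017578), 45.0) [0.5703 0.1699 0.004 ]
orange 375.0 ((403.3700256347656, 145.91001892089844), (20.23857307434082, 20.30181884765625), 34.695152282714844) [ 0.7867 -0.1914  0.004 ]
scene [[ 0.3327  0.9429 -0.0167]
 [-0.7534  0.2764  0.5967]]
green 1119.0 ((305.5, 235.5), (35.0, 41.0), 90.0) [ 0.6682 -0.0168  0
[... 364 characters left out ...]
.4578, 0.0805], [0.3981, 0.208], [0.6241, 0.2313], [0.6692, 0.1146]]
blue 946.5 ((419.6819763183594, 141.65277099609375), (54.76922607421875, 27.545970916748047), 25.97439193725586) [0.493  0.3641 0.004 ]
[[0.5097, 0.2612], [0.4398, 0.3276], [0.5608, 0.4068], [0.6231, 0.34]]
orange 1531.5 ((36.0, 30.5), (61.0, 72.0), 90.0) [-0.4055 -0.606   0.004 ]
orange 884.5 ((243.65707397460938, 293.7663269042969), (30.141538619995117, 34.82674789428711), 14.470293045043945) [ 0.7623 -0.1888  0.004 ]
orange 527.0 ((361.5761413574219, 165.4340057373047), (24.4377384185791, 31.41994857788086), 4.085616588592529) [0.5163 0.1869 0.004 ]
orange 150.5 ((631.5, 264.5), (21.0, 15.0), 90.0) [0.9857 0.6342 0.004 ]
```

```bash
sleep 0
```

```text
(no output)
```

View pics/top0c.png

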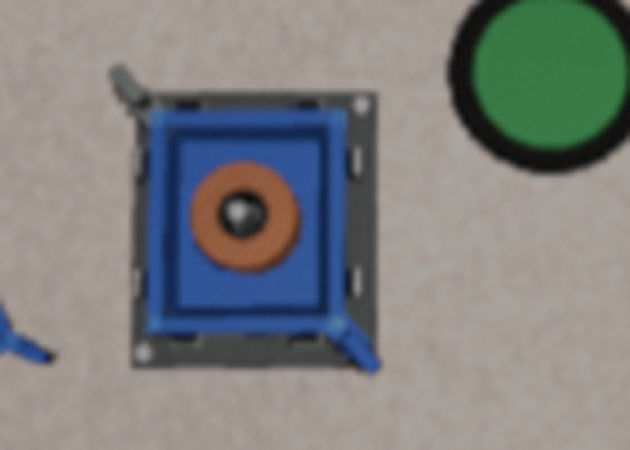

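View pics/scene0c.png

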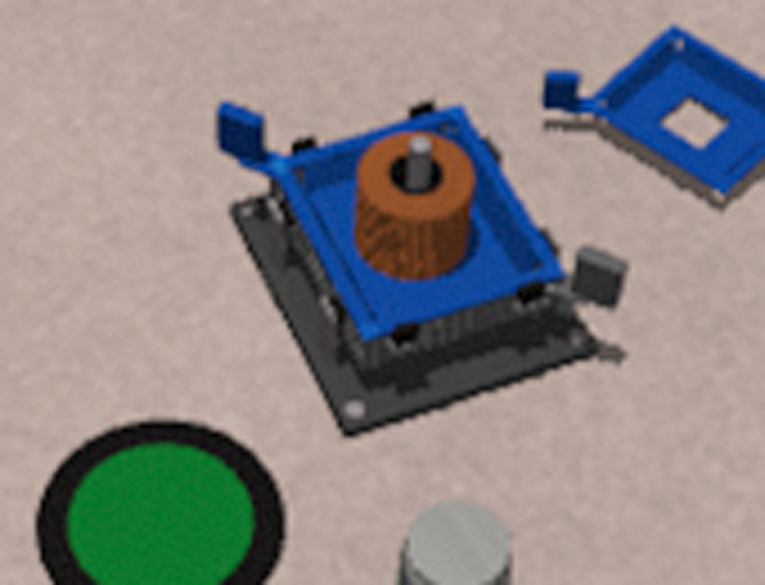

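Run:
```python
from h import *
np.set_printoptions(precision=4,suppress=True)
ct,cs=cam("top"),cam("scene")
T=lambda a:(a[0]/4.5+220,a[1]/4.5+170); S=lambda a:(a[0]/4.5+270,a[1]/4.5+120)
for nm,t,s in(("far",(148,110),(562,272)),("b",(345,110),(370,335)),("near",(345,332),(282,165)),("d",(148,332),(458,108))):
    print(nm,tri(ct,T(t),cs,S(s)),onz(ct,T(t),.0575),onz(cs,S(s),.0575))
print("coil",onz(ct,T((245,216)),.094),onz(cs,S((415,178)),.094),tri(ct,T((245,216)),cs,S((415,178))))
print("post",onz(ct,T((238,212)),.118),onz(cs,S((420,143)),.118))
print("eartop",tri(ct,T((362,352)),cs,S((243,115))))
print("eartop",onz(ct,T((362,352)),.09),onz(cs,S((243,115)),.09))
for n,uv,z in(("can",(304,133),.1),("block",(404,146),.05),("sprk",(445,179),.02)): print(n,onz(ct,uv,z))
print("can s",onz(cs,(371,242),.1))
```

```text
far [0.6273 0.2236 0.0569] [0.6273 0.2239 0.0575] [0.6276 0.2229 0.0575]
b [0.6313 0.1091 0.0585] [0.6305 0.1062 0.0575] [0.6313 0.1124 0.0575]
near [0.5004 0.1072 0.052 ] [0.4986 0.1018 0.0575] [0.5063 0.1106 0.0575]
d [0.4961 0.2192 0.0521] [0.4956 0.2175 0.0575] [0.5008 0.2178 0.0575]
coil [0.562  0.1598 0.094 ] [0.5689 0.1613 0.094 ] [0.5632 0.1621 0.0873]
post [0.5619 0.1614 0.118 ] [0.5665 0.1636 0.118 ]
eartop [0.4872 0.0926 0.0849]
eartop [0.4864 0.0902 0.09  ] [0.4921 0.0932 0.09  ]
can [0.7892 0.0902 0.1   ]
block [ 0.7742 -0.1844  0.05  ]
sprk [ 0.6905 -0.3043  0.02  ]
can s [0.788  0.0894 0.1   ]
```

```bash
cat >> h.py <<'E'
np.set_printoptions(precision=4,suppress=True)
def axes(jaw_deg,tilt=None):
    "tool pointing down, jaw (tool y) at world yaw jaw_deg"
    a=np.radians(jaw_deg); y=np.array([np.cos(a),np.sin(a),0]); z=np.array([0,0,-1.]); return np.column_stack([np.cross(y,z),y,z])
def plan(pos,Rm=None,st=None):
    st=st or ctrl.get_state(); R0=R.from_quat(st['tool_rot']).as_matrix()
    d=R0.T@(np.asarray(pos)-st['tcp_pos'])
    rv=np.degrees(R.from_matrix(R0.T@Rm).as_rotvec()) if Rm is not None else np.zeros(3)
    print("shift m",d,"len",np.linalg.norm(d),"turn deg",rv); return d,rv
E
python3 - <<'E'
from h import *
st=ctrl.get_state()
plan((0.563,0.162,0.219),axes(70.7))
plan((0.545,0.145,0.219),axes(133))
E
```

```text
shift m [-0.4779 -0.2354 -0.0002] len 0.5327635795331048 turn deg [-0.1027 -0.0173  0.0017]
shift m [-0.4666 -0.2574 -0.0001] len 0.5328581119359614 turn deg [ -0.0829  -0.0714 -62.2983]
```

Run:
```python
from h import *
plan((0.527,0.128,0.219),axes(-47))
```

```text
shift m [-0.4552 -0.2794 -0.0001] len 0.5341015851268262 turn deg [ -0.0815   0.0947 117.7017]
```

```bash
python3 -m pendant '[-0.1,-0.06,0,0,0,20,0.094, -0.2,-0.12,0,0,0,45,0.094, -0.3,-0.18,0,0,0,70,0.094, -0.455,-0.279,0,0,0,117.7,0.094, -0.455,-0.279,0,0,0,117.7,0.094, -0.455,-0.279,0,0,0,117.7,0.094, -0.455,-0.279,0,0,0,117.7,0.094, -0.455,-0.279,0,0,0,117.7,0.094, -0.455,-0.279,0,0,0,117.7,0.094, -0.455,-0.279,0,0,0,117.7,0.094, -0.455,-0.279,0,0,0,117.7,0.094, -0.455,-0.279,0,0,0,117.7,0.094, -0.455,-0.279,0,0,0,117.7,0.094, -0.455,-0.279,0,0,0,117.7,0.094]'
python3 - <<'E'
from h import *
st=ctrl.get_state(); im=vision.read_camera("wrist"); cv2.imwrite("pics/wrist1.png",im)
import json; json.dump({k:np.asarray(v).tolist() for k,v in st.items()},open("st1.json","w"))
print(st['tcp_pos'],st['tool_rot'])
c=cam("wrist",st)
for X in((.563,.162,.094),(.49,.095,.09)): print(proj(c,X))
E
```

```text
clock: 1.9
tcp_pos: [0.5271, 0.1292, 0.2194]
tool_rot: [0.93, 0.367, -0.0, -0.0]
force: [0.2, 0.2, 0.6]
finger_gap: 1.002
[0.5271 0.1292 0.2194] [ 0.9301  0.3673 -0.0001 -0.    ]
[322.3465 144.7918]
[321.2751 238.3307]
```

View pics/wrist1.png

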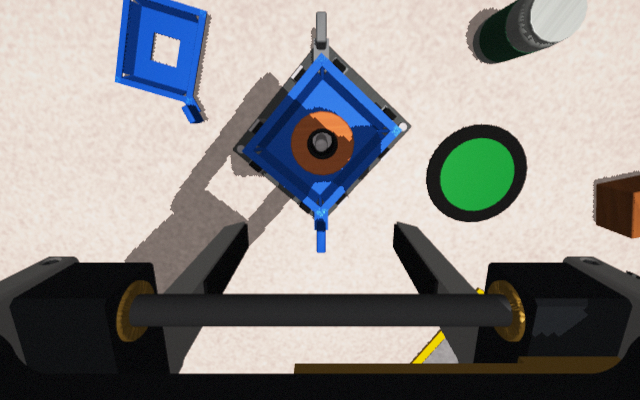

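The wrist view shows the coil at (322,143), the ear pointing straight down at (321,236) and the mat at (477,173). The jaw axis is already across the ear.

Run:
```python
from h import *
import json
st=json.load(open("st1.json")); st={k:np.array(v) for k,v in st.items()}
c=cam("wrist",st); im=cv2.imread("pics/wrist1.png")
m,cs=blobs(im,(5,100,40),(20,255,255)); 
for k in cs[:2]:
    e=cv2.fitEllipse(k); print("coil",e,onz(c,e[0],.094))
m,cs=blobs(im,(45,100,60),(80,255,255)); e=cv2.fitEllipse(cs[0]); print("mat",e,onz(c,e[0],.004))
m=cv2.inRange(im,(0,0,0),(60,60,60))
m,cs=blobs(im,(100,120,40),(125,255,255)); k=cs[0]; print(cv2.boundingRect(k))
# ear top: rows>225
p=k[:,0,:]; 
for r in range(205,256,3):
    q=p[np.abs(p[:,1]-r)<1]; 
    if len(q): print(r,q[:,0].min(),q[:,0].max())
cv2.imwrite("pics/wrist1c.png",cv2.resize(im[0:260,220:430],None,fx=2.3,fy=2.3,interpolation=cv2.INTER_CUBIC))
```

```text
coil ((527.0277099609375, 365.2852478027344), (15.292171478271484, 446.6182861328125), 88.98838806152344) [ 0.5403 -0.1932  0.094 ]
coil ((321.95361328125, 142.6510772705078), (61.46742248535156, 62.30463790893555), 3.1220104694366455) [0.5642 0.1637 0.094 ]
mat ((476.822509765625, 173.9375457763672), (68.33843231201172, 78.13922882080078), 49.90044021606445) [ 0.6679 -0.016   0.004 ]
(242, 53, 159, 200)
205 305 332
208 309 329
211 313 327
214 314 327
217 314 327
220 315 327
223 315 327
226 315 327
229 315 327
232 317 324
235 317 324
238 317 324
241 317 324
244 317 324
247 317 324
250 317 324
```

View pics/wrist1c.png

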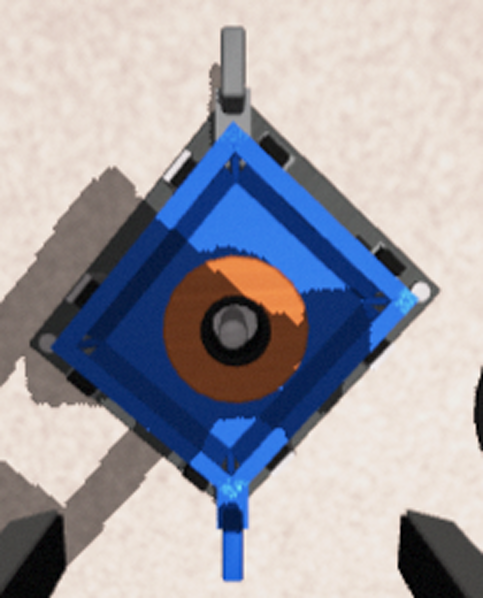

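Run:
```python
from h import *
st=ctrl.get_state()
plan((0.564,0.163,0.075),axes(-47))
c=cam("wrist",st)
a,b=onz(c,(320.5,252),.09),onz(c,(320.5,234),.09); print(a,b,np.degrees(np.arctan2(*(b-a)[1::-1])))
f,n=onz(c,(321.7,53),.0575),onz(c,(320.9,213),.0575); print(f,n,(f+n)/2,np.linalg.norm(f-n),np.degrees(np.arctan2(*(f-n)[1::-1])))
```

```text
shift m [0.05   0.0005 0.1445] len 0.1528617154986342 turn deg [0.0014 0.0008 0.0846]
[0.4779 0.0848 0.09  ] [0.4931 0.099  0.09  ] 43.087096990115185
[0.6277 0.2232 0.0575] [0.5029 0.1075 0.0575] [0.5653 0.1654 0.0575] 0.17023391867296098 42.833377287823076
```

```bash
python3 -m pendant '[0.05,0,0,0,0,0,0.094, 0.05,0,0.045,0,0,0,0.094, 0.05,0,0.09,0,0,0,0.094, 0.05,0,0.125,0,0,0,0.094, 0.05,0,0.1445,0,0,0,0.094, 0.05,0,0.1445,0,0,0,0.094, 0.05,0,0.1445,0,0,0,0.06, 0.05,0,0.1445,0,0,0,0.05, 0.05,0,0.1445,0,0,0,0.05, 0.05,0,0.1445,0,0,0,0.05, 0.05,0,0.1445,0,0,0,0.05, 0.05,0,0.1445,0,0,0,0.05]' 35
```

```text
clock: 3.45
tcp_pos: [0.5649, 0.163, 0.0761]
tool_rot: [0.93, 0.366, 0.001, 0.0]
force: [-0.0, -0.1, 6.2]
finger_gap: 0.665
```

```bash
python3 -m pendant '[0,0,-0.01,0,0,0,0.05, 0,0,-0.03,0,0,0,0.05, 0,0,-0.06,0,0,0,0.05, 0,0,-0.09,0,0,0,0.05, 0,0,-0.12,0,0,0,0.05, 0,0,-0.12,0,0,0,0.05]'
python3 - <<'E'
from h import *
cv2.imwrite("pics/scene2.png",vision.read_camera("scene")[80:280,220:440])
plan((0.6675,-0.017,0.195),axes(-47))
E
```

```text
clock: 4.2
tcp_pos: [0.565, 0.1636, 0.1969]
tool_rot: [0.93, 0.367, 0.002, 0.0]
force: [0.1, -0.4, -4.1]
finger_gap: 0.661
shift m [-0.047   0.2027 -0.0003] len 0.2081018511267942 turn deg [-0.0107 -0.0135  0.0119]
```

View pics/scene2.png

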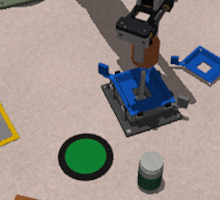

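```bash
python3 -m pendant '[-0.01,0.045,0,0,0,0,0.05, -0.022,0.095,0,0,0,0,0.05, -0.035,0.15,0,0,0,0,0.05, -0.047,0.19,0,0,0,0,0.05, -0.047,0.203,0,0,0,0,0.05, -0.047,0.203,0.05,0,0,0,0.05, -0.047,0.203,0.1,0,0,0,0.05, -0.047,0.203,0.135,0,0,0,0.05, -0.047,0.203,0.147,0,0,0,0.05, -0.047,0.203,0.147,0,0,0,0.05]'
python3 - <<'E'
from h import *
cv2.imwrite("pics/scene3.png",cv2.resize(vision.read_camera("scene")[180:300,240:400],None,fx=4,fy=4))
plan((0.6675,-0.017,0.04),axes(-47))
E
```

```text
clock: 5.5
tcp_pos: [0.6667, -0.0166, 0.0465]
tool_rot: [0.93, 0.367, -0.001, -0.001]
force: [0.1, -0.9, -3.6]
finger_gap: 0.661
shift m [-0.0006 -0.0006  0.0084] len 0.008460005344348865 turn deg [ 0.0211 -0.0298  0.0342]
```

View pics/scene3.png

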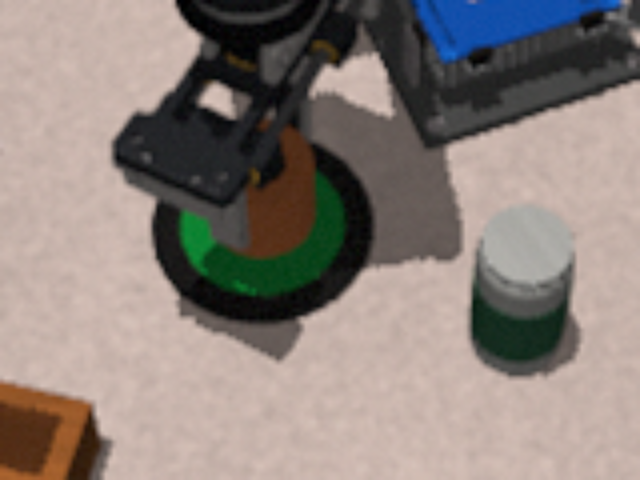

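Coil is hovering over the mat's middle, about 8 mm up. I'll lower it gently and check the force.

```bash
python3 -m pendant '[0,0,0.003,0,0,0,0.05, 0,0,0.006,0,0,0,0.05, 0,0,0.008,0,0,0,0.05, 0,0,0.008,0,0,0,0.05]'
```

```text
clock: 6.05
tcp_pos: [0.6678, -0.0174, 0.0399]
tool_rot: [0.93, 0.366, -0.0, -0.0]
force: [-0.2, -0.1, -4.9]
finger_gap: 0.663
```

```bash
python3 -m pendant '[0,0,0.001,0,0,0,0.05, 0,0,0.002,0,0,0,0.05, 0,0,0.002,0,0,0,0.05]'
```

```text
clock: 6.42
tcp_pos: [0.668, -0.0174, 0.0382]
tool_rot: [0.93, 0.367, 0.0, 0.0]
force: [-1.3, -0.7, -3.3]
finger_gap: 0.664
```

```bash
python3 -m pendant '[0,0,0.001,0,0,0,0.05, 0,0,0.001,0,0,0,0.05, 0,0,0.001,0,0,0,0.05]'
```

```text
clock: 6.8
tcp_pos: [0.668, -0.0175, 0.0381]
tool_rot: [0.93, 0.367, 0.0, 0.0]
force: [-4.8, 0.0, 5.3]
finger_gap: 0.664
```

```bash
python3 -m pendant '[0,0,0,0,0,0,0.068, 0,0,0,0,0,0,0.094, 0,0,0,0,0,0,0.094, 0,0,0,0,0,0,0.094, 0,0,0,0,0,0,0.094, 0,0,-0.03,0,0,0,0.094, 0,0,-0.09,0,0,0,0.094, 0,0,-0.15,0,0,0,0.094, 0,0,-0.15,0,0,0,0.094]'
python3 - <<'E'
from h import *
cv2.imwrite("pics/scene4.png",cv2.resize(vision.read_camera("scene")[180:300,240:400],None,fx=4,fy=4))
plan((0.4875+.05*.734,0.0927+.05*.679,0.19),axes(-47.2))
plan((0.4875-.05*.734,0.0927-.05*.679,0.19),axes(-47.2))
E
```

```text
clock: 7.92
tcp_pos: [0.6726, -0.018, 0.1952]
tool_rot: [0.93, 0.367, 0.006, 0.004]
force: [-0.7, 0.5, -0.5]
finger_gap: 1.0
shift m [-0.0083 -0.2052 -0.0002] len 0.20531768705964282 turn deg [ 0.343  -0.2682  0.2049]
shift m [-0.1083 -0.2056 -0.0007] len 0.23232133360085563 turn deg [ 0.343  -0.2682  0.2049]
```

View pics/scene4.png

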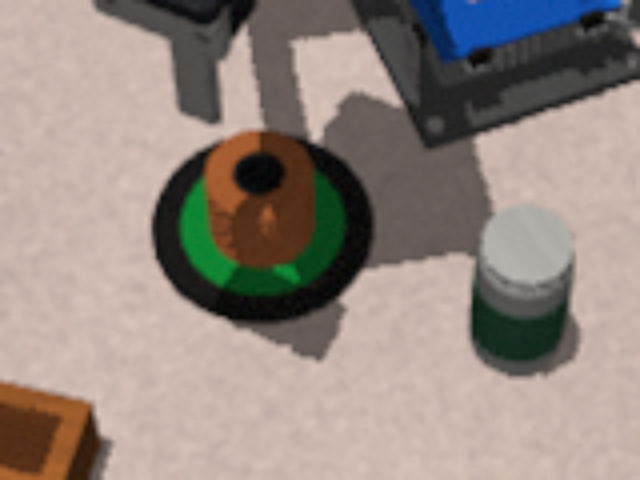

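The coil stands upright, centred on the green disc. Now to the ear, with a look from the wrist camera.

```bash
python3 -m pendant '[-0.02,-0.04,0,0,0,0,0.094, -0.05,-0.09,0,0,0,0,0.094, -0.075,-0.14,0,0,0,0,0.094, -0.1,-0.19,0,0,0,0,0.094, -0.108,-0.2055,0,0,0,0.2,0.094, -0.108,-0.2055,0,0,0,0.2,0.06, -0.108,-0.2055,0,0,0,0.2,0.05]'
python3 - <<'E'
from h import *
st=ctrl.get_state(); im=vision.read_camera("wrist"); cv2.imwrite("pics/wrist5.png",im)
c=cam("wrist",st)
m,cs=blobs(im,(100,120,40),(125,255,255)); 
for k in cs[:2]:
    print(cv2.boundingRect(k)); p=k[:,0,:]
    for r in range(p[:,1].max()-60,p[:,1].max()+1,4):
        q=p[np.abs(p[:,1]-r)<1]
        if len(q): print(r,q[:,0].min(),q[:,0].max())
print("ear proj",proj(c,(.4875,.0927,.09)))
plan((.4875,.0927,.19),axes(-47.2),st)
E
```

```text
clock: 8.85
tcp_pos: [0.4501, 0.0587, 0.1869]
tool_rot: [0.931, 0.365, 0.0, 0.0]
force: [-0.6, -0.3, -0.1]
finger_gap: 0.826
(225, 0, 195, 161)
100 293 343
104 298 340
108 302 337
112 306 333
116 311 330
120 313 330
124 313 330
128 314 330
132 314 330
136 314 330
140 314 329
144 317 327
148 317 326
152 317 327
156 317 326
160 318 325
(158, 0, 23, 17)
0 158 176
4 160 175
8 163 177
12 168 179
16 174 177
ear proj [322.3136 145.4117]
shift m [ 0.0505  0.0005 -0.0031] len 0.050600043356386494 turn deg [ 0.0411 -0.0224 -0.0263]
```

View pics/wrist5.png

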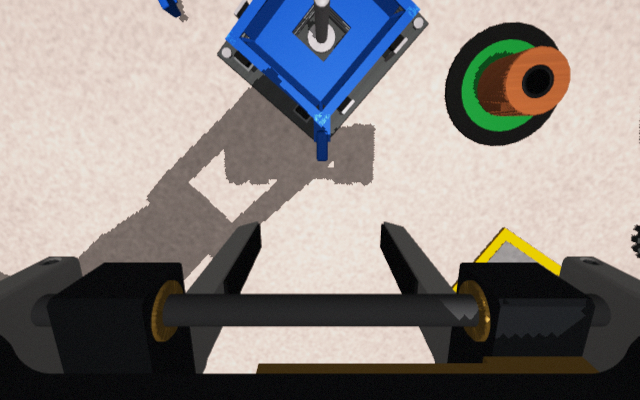

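The ear top face sits at (322,146), within 1 px of the prediction. I'll descend and grip it.

```bash
python3 -m pendant '[0.03,0,0.01,0,0,0,0.05, 0.05,0,0.04,0,0,0,0.05, 0.0505,0,0.075,0,0,0,0.05, 0.0505,0,0.1,0,0,0,0.05, 0.0505,0,0.11,0,0,0,0.05, 0.0505,0,0.11,0,0,0,0.05]'
python3 - <<'E'
from h import *
cv2.imwrite("pics/scene6.png",cv2.resize(vision.read_camera("scene")[100:230,260:440],None,fx=4,fy=4))
E
```

```text
clock: 9.65
tcp_pos: [0.4862, 0.0932, 0.0764]
tool_rot: [0.931, 0.365, -0.001, -0.0]
force: [-0.7, -0.2, 0.5]
finger_gap: 0.534
```

View pics/scene6.png

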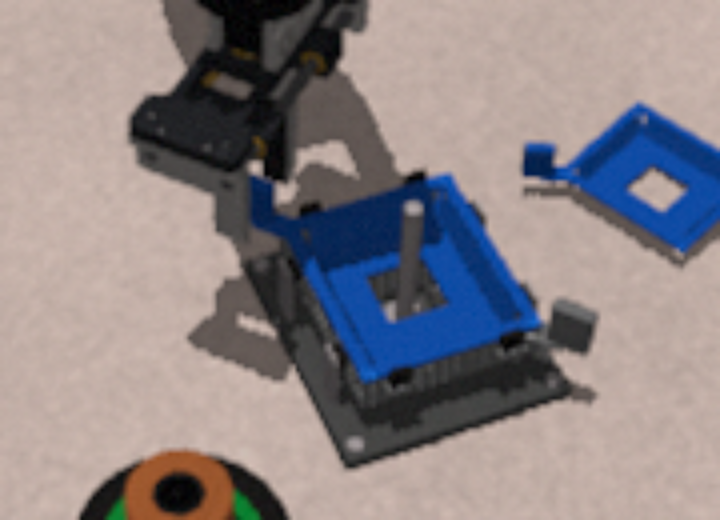

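```bash
python3 -m pendant '[0,0,0,0,0,0,0.02, 0,0,0,0,0,0,0.005, 0,0,0,0,0,0,0.0, 0,0,0,0,0,0,0, 0,0,0,0,0,0,0, 0,0,0,0,0,0,0, 0,0,0,0,0,0,0]' 60
python3 - <<'E'
from h import *
st=ctrl.get_state(); print(st['finger_gap']*94, st['force'],st['wrist_torque'])
R0=R.from_quat(st['tool_rot']).as_matrix(); print(R0)
# pivot: far corner in tool coords
d=np.array([.734,.679,0]); far=np.array([.5645,.164,0])+d*.0878; far[2]=.0575
pv=R0.T@(far-st['tcp_pos']); print("pivot tool",pv)
for sgn in(1,-1):
  for a in(3,6,9,12):
    Q=R.from_rotvec([0,np.radians(sgn*a),0]).as_matrix(); print(sgn*a,pv-Q@pv)
E
```

```text
clock: 10.58
tcp_pos: [0.4871, 0.0924, 0.0775]
tool_rot: [0.931, 0.365, 0.001, 0.001]
force: [2.8, -3.9, -0.3]
finger_gap: 0.102
9.57785992309897 [ 2.7795 -3.9051 -0.253 ] [-0.77   -0.2494  0.0167]
[[ 0.7335  0.6797  0.0026]
 [ 0.6797 -0.7335 -0.0021]
 [ 0.0005  0.0033 -1.    ]]
pivot tool [0.1932 0.0001 0.02  ]
3 [-0.0008  0.      0.0101]
6 [-0.001   0.      0.0203]
9 [-0.0008  0.      0.0305]
12 [0.0001 0.     0.0406]
-3 [ 0.0013  0.     -0.0101]
-6 [ 0.0032  0.     -0.0201]
-9 [ 0.0055  0.     -0.03  ]
-12 [ 0.0084  0.     -0.0397]
```

```bash
python3 -m pendant '[0.0003,0,-0.0025,0,-0.75,0,0, 0.0006,0,-0.005,0,-1.5,0,0, 0.001,0,-0.0075,0,-2.25,0,0, 0.0013,0,-0.0101,0,-3,0,0, 0.0018,0,-0.0135,0,-4,0,0, 0.0025,0,-0.017,0,-5,0,0, 0.0032,0,-0.0201,0,-6,0,0, 0.0032,0,-0.0201,0,-6,0,0]'
python3 - <<'E'
from h import *
cv2.imwrite("pics/scene7.png",cv2.resize(vision.read_camera("scene")[100:230,260:440],None,fx=4,fy=4))
E
```

```text
clock: 11.58
tcp_pos: [0.4883, 0.0961, 0.0974]
tool_rot: [0.93, 0.365, -0.049, 0.019]
force: [-0.1, 0.4, -0.9]
finger_gap: 0.101
```

View pics/scene7.png

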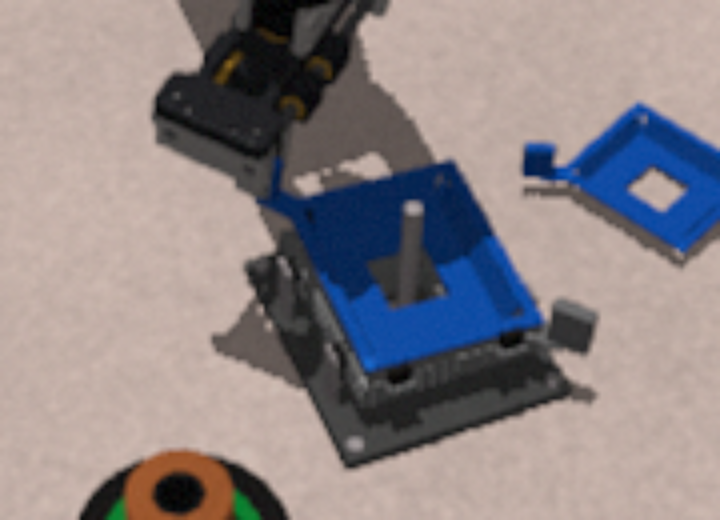

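```bash
python3 -m pendant '[0.0005,0,-0.0035,0,-1,0,0, 0.001,0,-0.007,0,-2,0,0, 0.0014,0,-0.0105,0,-3,0,0, 0.002,0,-0.0137,0,-4,0,0, 0.0025,0,-0.017,0,-5,0,0, 0.0025,0,-0.017,0,-5,0,0]'
python3 - <<'E'
from h import *
cv2.imwrite("pics/scene8.png",cv2.resize(vision.read_camera("scene")[100:230,260:440],None,fx=4,fy=4))
st=ctrl.get_state(); R0=R.from_quat(st['tool_rot']).as_matrix(); print("up in tool",R0.T@[0,0,1],st['q'],st['wrist_torque'])
E
```

```text
clock: 12.38
tcp_pos: [0.4914, 0.0987, 0.1138]
tool_rot: [0.927, 0.363, -0.09, 0.035]
force: [-0.2, -0.3, -0.6]
finger_gap: 0.101
up in tool [-0.191  -0.0001 -0.9816] [ 0.1013  0.2834  1.6942 -0.1189  1.3198  0.9634] [-0.0834  0.1297 -0.0571]
```

View pics/scene8.png

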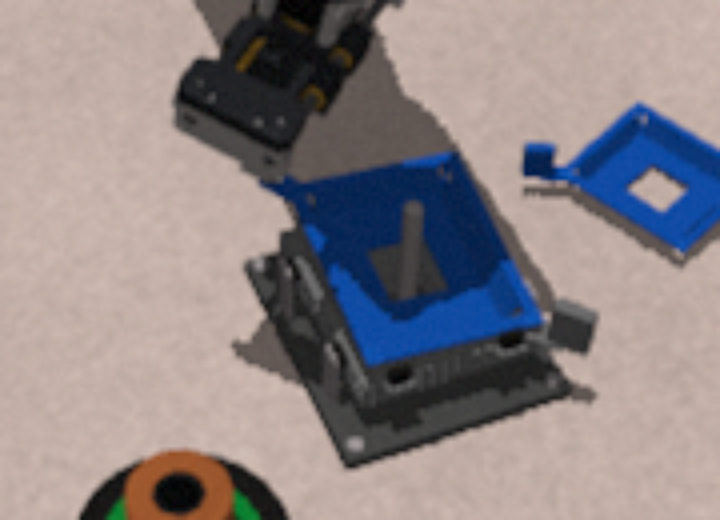

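```bash
python3 -m pendant '[-0.001,0,-0.005,0,0,0,0, -0.002,0,-0.01,0,0,0,0, -0.003,0,-0.015,0,0,0,0, -0.004,0,-0.02,0,0,0,0, -0.005,0,-0.025,0,0,0,0, -0.005,0,-0.025,0,0,0,0]'
python3 - <<'E'
from h import *
cv2.imwrite("pics/scene9.png",cv2.resize(vision.read_camera("scene")[100:230,260:440],None,fx=4,fy=4))
st=ctrl.get_state(); R0=R.from_quat(st['tool_rot']).as_matrix(); print("up in tool",R0.T@[0,0,1],st['wrist_torque'])
E
```

```text
clock: 13.18
tcp_pos: [0.4917, 0.0986, 0.1398]
tool_rot: [0.927, 0.363, -0.089, 0.035]
force: [0.9, -0.6, -1.4]
finger_gap: 0.105
up in tool [-0.1904  0.0003 -0.9817] [0.0093 0.0639 0.048 ]
```

View pics/scene9.png

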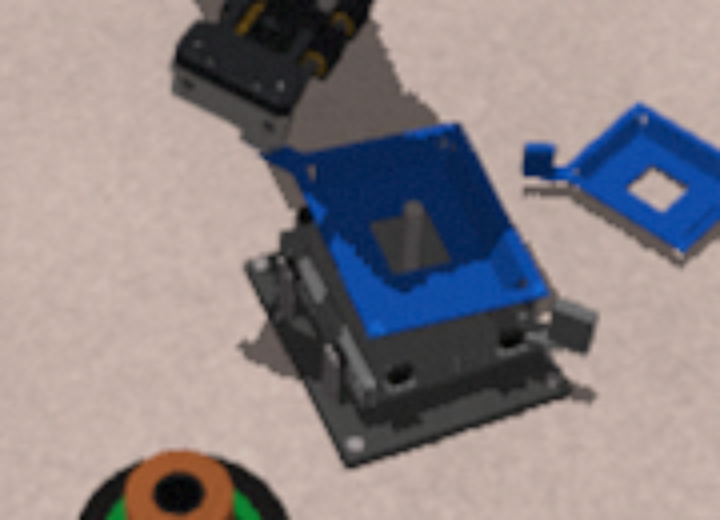

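The blue tray is free and the grey trays stayed. I'll lift it clear of the post.

```bash
python3 -m pendant '[-0.002,0,-0.01,0,0,0,0, -0.005,0,-0.025,0,0,0,0, -0.009,0,-0.045,0,0,0,0, -0.013,0,-0.065,0,0,0,0, -0.017,0,-0.085,0,0,0,0, -0.02,0,-0.1,0,0,0,0, -0.02,0,-0.1,0,0,0,0]'
python3 - <<'E'
from h import *
cv2.imwrite("pics/scene10.png",cv2.resize(vision.read_camera("scene")[60:230,240:440],None,fx=3.5,fy=3.5))
cv2.imwrite("pics/wrist10.png",vision.read_camera("wrist"))
st=ctrl.get_state(); R0=R.from_quat(st['tool_rot']).as_matrix(); print(st['tcp_pos'],R.from_quat(st['tool_rot']).as_rotvec())
# level about tray centre at current; target over plate
plan(st['tcp_pos'],axes(-47.2))
E
```

```text
clock: 14.1
tcp_pos: [0.4919, 0.0983, 0.2431]
tool_rot: [0.927, 0.363, -0.087, 0.036]
force: [0.1, 1.0, -1.5]
finger_gap: 0.101
[0.4906 0.0981 0.2409] [ 2.8485  1.1165 -0.2748]
shift m [0. 0. 0.] len 0.0 turn deg [-0.0143 11.0157  0.0056]
```

View pics/scene10.png

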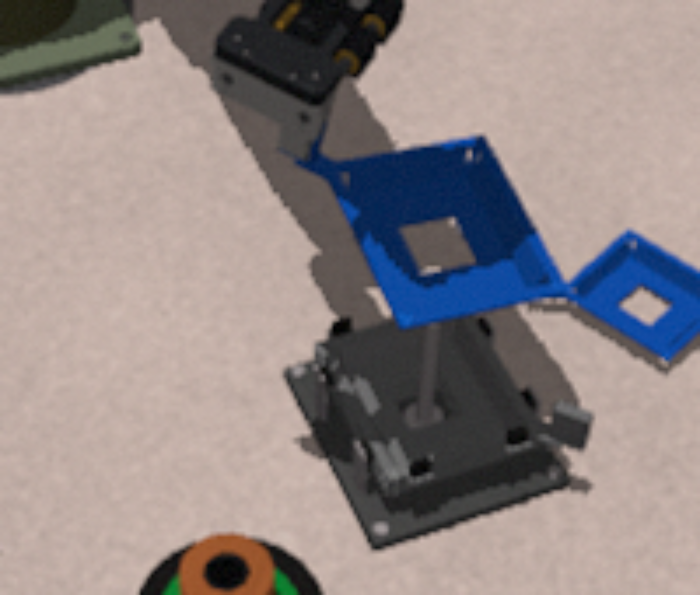

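View pics/wrist10.png

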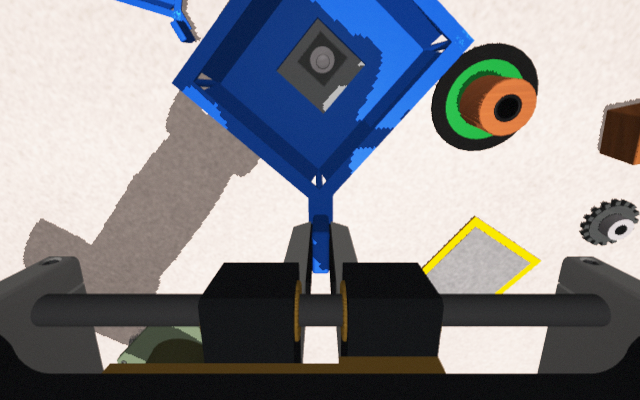

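Run:
```python
from h import *
st=ctrl.get_state(); print(st['q'])
plan((.425,-.3167,.25),axes(-40.2))
# slip check: expected corner pixels for a rigid hold
M=vision.camera_params('wrist')['mtx']; mt=vision.camera_params('wrist')['mount']
c=(M,mt[:3,:3],mt[:3,3]); th=-np.radians(41.13)
for n,x,y in(("near",-66,-58),("l",-66,58),("r",66,-58),("far",66,58)):
    v=np.array([x,y])/1000; a=np.cos(th)*v[0]-np.sin(th)*v[1]; b=np.sin(th)*v[0]+np.cos(th)*v[1]
    print(n,proj(c,(.1049+a,-b,.0195)))
```

```text
[ 0.1003  0.1517  1.5734 -0.1152  1.5708  0.9329]
shift m [-0.3257  0.2598  0.0541] len 0.4200750431910238 turn deg [-0.6872 11.0011 -6.9728]
near [322.6457 207.4582]
l [174.1155  82.8801]
r [476.1794  39.4882]
far [ 322.2922 -127.5407]
```

The measured corner pixels match a rigid hold, so the ear has not slipped. I'll carry the tray to the plate, levelling on the way.

```bash
python3 -m pendant '[-0.007,0.005,0.001,0,2,0,0, -0.025,0.02,0.004,0,4,0,0, -0.05,0.04,0.008,-0.1,6,-1,0, -0.08,0.064,0.013,-0.2,8,-2,0, -0.11,0.088,0.018,-0.3,10,-3,0, -0.14,0.112,0.023,-0.3,11,-4,0, -0.17,0.136,0.028,-0.4,11,-5,0, -0.2,0.16,0.033,-0.5,11,-6,0, -0.23,0.184,0.038,-0.6,11,-6.5,0, -0.26,0.208,0.043,-0.7,11,-7,0, -0.285,0.228,0.047,-0.7,11,-7,0, -0.305,0.244,0.051,-0.7,11,-7,0, -0.318,0.254,0.053,-0.7,11,-7,0, -0.3257,0.26,0.054,-0.7,11,-7,0, -0.3257,0.26,0.054,-0.7,11,-7,0, -0.3257,0.26,0.054,-0.7,11,-7,0]'
python3 - <<'E'
from h import *
st=ctrl.get_state()
print(R.from_quat(st['tool_rot']).as_matrix())
for n in("scene","top","wrist"): cv2.imwrite(f"pics/{n}11.png",vision.read_camera(n))
plan((.425,-.3167,.25),axes(-40.2))
E
```

```text
clock: 16.2
tcp_pos: [0.4255, -0.3161, 0.2502]
tool_rot: [0.907, 0.422, 0.0, -0.0]
force: [-0.8, 0.0, -1.3]
finger_gap: 0.099
[[ 0.6445  0.7646  0.0005]
 [ 0.7646 -0.6445  0.0003]
 [ 0.0006  0.0002 -1.    ]]
shift m [-0.0008 -0.0001  0.0003] len 0.0008377969370697648 turn deg [ 0.0254 -0.0192  0.0908]
```

View pics/scene11.png

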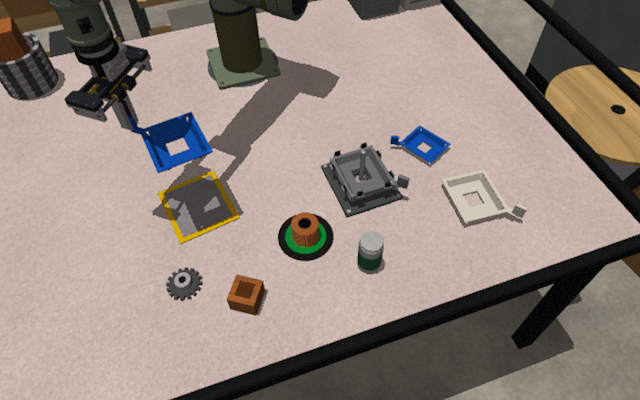

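View pics/top11.png

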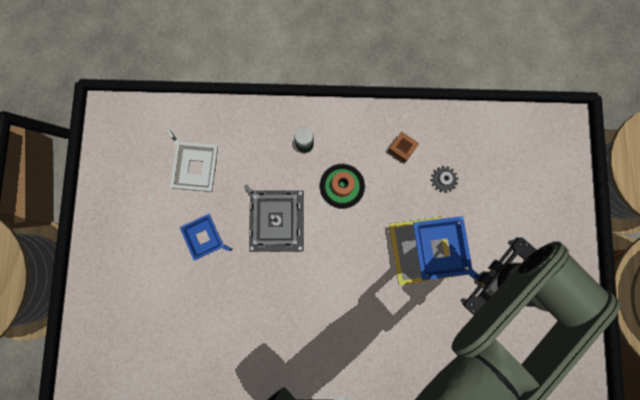

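View pics/wrist11.png

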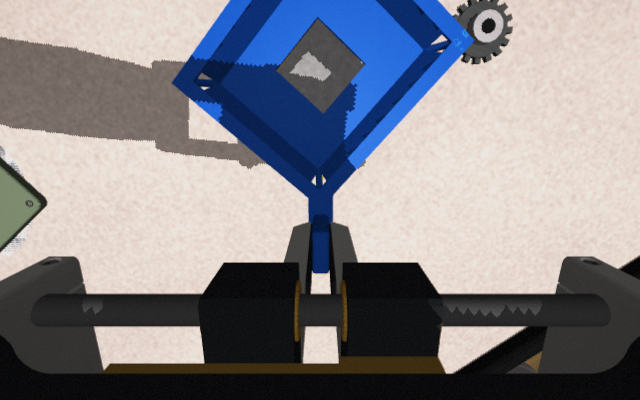

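Run:
```python
from h import *
ct,cs=cam("top"),cam("scene")
# plate centre from initial pictures: hull quad, diagonals by undistorted ground points
for n,c in(("top",ct),("scene",cs)):
    m,k=blobs(cv2.imread(f"pics/{n}0.png"),(22,120,80),(34,255,255)); h=cv2.convexHull(k[0])
    P=np.array([onz(c,q,.004)[:2] for q in h[:,0,:]+0.0],np.float32)*1000
    r=cv2.minAreaRect(P); print("plate",n,r)
for n,c in(("top",ct),("scene",cs)):
    im=cv2.imread(f"pics/{n}11.png"); m,k=blobs(im,(100,120,40),(125,255,255))
    print([(cv2.contourArea(q),cv2.boundingRect(q)) for q in k[:3]])
    (x,y,w,h)=(370,190,130,110) if n=="top" else (120,90,130,110)
    cv2.imwrite(f"pics/{n}11c.png",cv2.resize(im[y:y+h,x:x+w],None,fx=5,fy=5,interpolation=cv2.INTER_CUBIC))
```

```text
plate top ((492.2253112792969, -236.48336791992188), (165.85614013671875, 146.62339782714844), 9.428077697753906)
plate scene ((493.32904052734375, -236.40509033203125), (170.26832580566406, 148.91551208496094), 9.463504791259766)
[(2827.0, (413, 217, 68, 63)), (1088.5, (180, 215, 51, 45))]
[(2538.5, (128, 113, 84, 60)), (966.5, (391, 126, 59, 37))]
```

View pics/top11c.png

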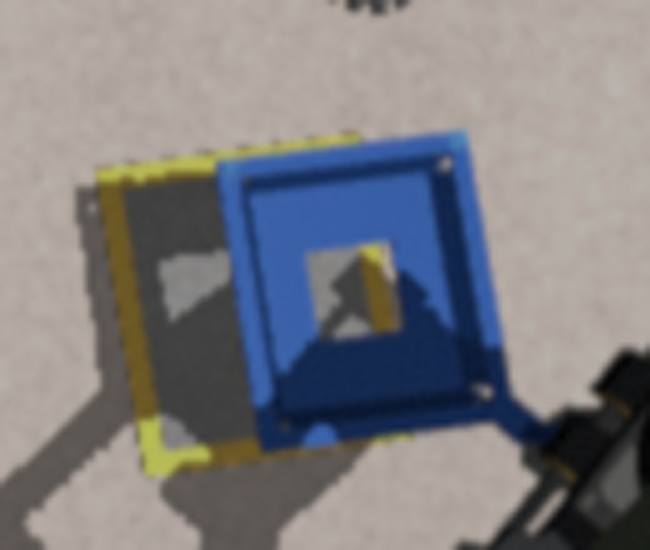

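View pics/scene11c.png

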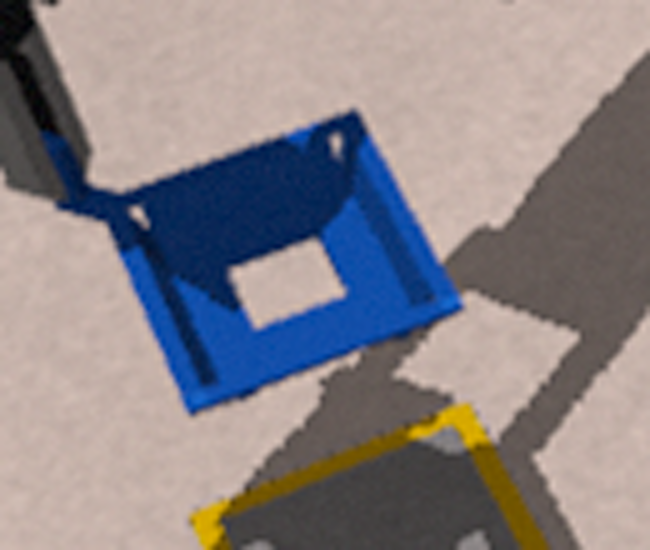

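Run:
```python
from h import *
ct,cs=cam("top"),cam("scene")
T=lambda a:(a[0]/5+370,a[1]/5+190); S=lambda a:(a[0]/5+120,a[1]/5+90)
P={}
for n,t,s in(("far",(218,160),(462,305)),("+-",(468,132),(192,412)),("-+",(262,450),(357,112))):
    P[n]=tri(ct,T(t),cs,S(s)); print(n,P[n])
print("centre",(P["+-"]+P["-+"])/2)
print("hole",tri(ct,T((354,290)),cs,S((288,282))))
n=np.cross(P["+-"]-P["far"],P["-+"]-P["far"]); print("tilt",np.degrees(np.arccos(abs(n[2])/np.linalg.norm(n))))
```

```text
far [ 0.5489 -0.1694  0.2307]
+- [ 0.565  -0.283   0.2286]
-+ [ 0.4196 -0.1886  0.2286]
centre [ 0.4923 -0.2358  0.2286]
hole [ 0.4923 -0.2355  0.2117]
tilt 1.3882572380220648
```

```bash
python3 -m pendant '[0,0,0,0,0,0,0, 0,0,0,0,0,0,0, 0,0,0,0,0,0,0, 0,0,0,0,0,0,0]'; python3 -c "
from rig import hand_in; print(hand_in())"
```

```text
clock: 16.85
tcp_pos: [0.4253, -0.3169, 0.2503]
tool_rot: [0.907, 0.421, 0.0, 0.0]
force: [-0.2, 0.7, -1.3]
finger_gap: 0.102
the job is handed in; nothing more can be done
None
```

I did the job in the order asked and handed it in at about 17 s of the 59 s allowed.

- **Coil:** I lifted it off the spindle and set it upright at the middle of the green-topped mat. The pictures after release show it standing flat and wholly on the mat.
- **Blue tray:** I gripped it by its ear and raised that corner about 11° with the far corner still down. I then lifted it clear of the post, and the pictures show the grey trays still in place.
- **Finish:** the tray is held over the plate. Its measured centre is (0.492, -0.236) and the plate's is (0.493, -0.236). The flange is about 0.23 m above the worktop and the feet about 0.20 m.

The last checks mostly agreed:

- **Slip:** the ear showed no slip in the grip. The tray's corners in the wrist picture were within about 3 px of a rigid hold.
- **Level:** the tool is vertical to within about 0.1°. Triangulating three flange corners gave 1.4° of tilt instead, from 2 mm of height difference. That is about the size of the camera calibration error, so I did not correct it.
- **Bystanders:** the sprocket, wood block and oil can look unmoved in the pictures.

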